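# Secure the battery carrier and hold it level over its drip tray

## Task

The drip tray under the battery carrier has to be wiped. Swing the carrier's red retaining bar down until it rests fully home in its catch, then lift the carrier by its black handle and finish while still holding it, steady and level, about 10 cm above the floor of the tray and over the middle of it. Don't let the carrier tip at any time, and leave the small parts lying around and the red push button alone.

Things in the scene. Friction and masses are not known exactly. Their poses are not given: they have to be found in the camera images.
- tray: Fixed grey plastic drip tray on the counter, 180 (its x) by 250 (its y) mm, rim 14 mm high, walls and floor 4 mm thick. Origin: centre of its underside, on the counter; z up.
- tray_in (a point): Centre of the drip tray's inner floor, 4 mm above the counter, axes as the tray's.
- carrier: Loose yellow steel battery carrier standing in the tray, 100 (x) by 170 (y: -99 to +71) mm, 0.75 to 0.95 kg in all with battery. Origin: centre of its underside below the handle; z up. The battery lies along y between side walls 46 mm high (outer faces x = -39, +39); the +y end wall is 64 mm high; the open -y end is closed by the red retaining bar, which crosses along x at y = -85.
- bar_hinge (a point): Hinge axis of the retaining bar, at carrier x = -46, y = -85, z = 60 mm, between two yellow posts 72 mm high.
- catch (a point): The U-shaped yellow catch for the bar, at carrier x = +46, y = -85, z = 54 mm (its seat); cheeks up to z = 62 mm, 18 mm apart, so the closed bar stands 4 mm proud of them.
- handle: The carrier's rigid black grip, fixed to it: 104 mm along its x, 18 mm wide (y), 18 mm high (z), on two flat steel legs at x = -43 and +43 mm (80 mm clear between). Origin: centre of the grip, 130 mm above the carrier's underside, straight above its origin and almost over the centre of mass; axes as the carrier's. 39 mm clear from the grip down to the battery's top (30 mm at the terminals).
- bar (a joint): Angle of the red retaining bar (rad): 0 = level, home in its catch; grows as the free end swings up (at most 1.35); starts raised by 0.7 to 1.2. A stiff hinge (0.06 N m) keeps it where it is left. The bar, 12 by 12 mm in section, runs from the hinge to its free end 120 mm away, towards the carrier's +x at 0, towards +z at 1.57.
- bar_tip (a point): Middle of the free end of the red retaining bar, 120 mm from its hinge (closed: carrier x = +74, y = -85, z = 60 mm).
- battery: Loose black and blue battery in the carrier, 66 (x) by 130 (y) by 78 mm high, with two brass terminals 9 mm high on top near the -y end; about 0.5 kg. Origin: centre of its underside, on the carrier's 4 mm floor; axes as the carrier's, z up.
- adapter: Bystander: brass top-post adapter, 26 mm across, 25 mm high. Origin: centre of its underside.
- cover: Bystander: grey bakelite terminal cover, 50 by 34 by 26 mm. Origin: centre of its underside.
- spacer: Bystander: white nylon bolt spacer, 24 mm across, 20 mm high. Origin: centre of its underside.
- spanner: Bystander: steel combination spanner 160 mm long, lying flat along its x. Origin at its underside.
- busbar: Bystander: copper bus bar offcut, 90 (x) by 25 by 6 mm, lying flat. Origin: centre of its underside.
- release (a joint): Travel (m) of the round red push button (36 mm across, black housing) that releases the small tilting tray at the left of the counter; 0 = up, 0.006 = fully down. Not to be touched.
Things that resemble listed ones, but are neither listed nor needed, are in the scene too. Of the things like the carrier, leave any that is green or orange; of the rest the smaller one is meant.

How it is judged:
By the outcome, as a careful person would: the job done as asked, in the order asked, and still so for the second after the job is handed in, while the arm keeps its last pose, push and grip.
It also fails if it takes over 48 s, if anything falls off the work surface, if the arm or the gripper's body presses on something with over 40 N, if the wrist force passes 120 N, or if a joint passes its speed limit or range.

## Robot

A 6-joint arm with a two-finger parallel gripper is mounted at the origin on the work surface. World frame = base frame: x ahead of the robot, y to its left, z up, the work surface at z = 0. Lengths are in mm, angles in rad, forces in N, time in s.
With the tool pointing down it reaches from about 275 to 1000 mm from the base axis. Payload 8.4 kg.
Tool frame: the origin (TCP) lies at the very end of the fingers, on their centre line; the grasp point (between the pads) lies 19 mm behind it; z points along the fingers, y is the line along which they close (so a half turn about z gives the same grasp; the last joint's range is limited). The gripper opens to 85 mm and grips with 20 to 120 N. Pads are 22 mm wide; open, the fingers measure 114 mm over their backs; the gripper's body (76 mm by 85 mm) begins 54 mm behind the grasp point. The pads swing forward as they close: fully open they stand 13 mm farther back than shut.
Start: joints at [1.153, 0.353, 1.633, -0, 1.155, -0.002], TCP at [252.45, 571.749, 231.281] pointing down, gripper open.
Joint ranges: [-2.63, 2.63], [-0.92, 2.1], [0.06, 2.66], [-1.3, 4.44], [0, 2.69], [-3.02, 3.02]. Speed limits (rad/s): [2.22, 2.22, 2.79, 3.14, 3.14, 3.14].

## Interface

Orientations are given as [roll, pitch, yaw] about the fixed x, y, z axes, in that order (R = Rz(yaw) Ry(pitch) Rx(roll)).
In Python, from rig import sensors, grab_frame, camera_params, order gives the robot as it stands. The module is installed in compiled form; this text tells all that it offers.
- The arm moves only by the tool move_arm, never from a script. Its argument "motion" is a list of rows, each a list of 7 numbers: the turn, a rotation vector about the tool's x, y, z in a scale on which 1.0 is 2 pi rad, then the shift along the tool's x, y, z in shares of 0.4 m (1.0 is 0.4 m), then the finger opening in m, from 0 to 0.0854. A call has 1 to 8 rows; each row is the pose to reach, as a shift and turn from the pose commanded when the call began, along the tool's axes at that moment; what a row does not reach only later rows make up. A row lasts 1/8 s, in which the tool goes at most 62.5 mm and 10.7 degrees, less where a joint would pass 70% of its speed; a pose out of reach is approached as far as the arm can. A shift or turn number past 1, either way, is cut back to 1. A call with a gripper value outside its range is refused whole. The fingers move at their own pace and stop on an object; "grip_force" is the grip in N (left out, the last holds). Time passes only in rows, so rows that repeat a pose let the fingers close. It gives the time, the measured TCP pose, the force, the opening and the grip force at its end, in the units of the state.
- sensors.sense(): the state, without advancing time (a new reading comes with each control period).
- grab_frame(name): name is "scene" or "top" or "wrist"; returns (picture, depth): 400x640x3 uint8, red, green, blue; 400x640 float32, mm along the optical axis (not along the pixel's ray), 0 where there is no reading.
- camera_params(name): a dict with "camera_matrix" (3x3 intrinsics, pixels), "k1" (the pictures are not rectified: a ray, as slopes to the right and down, at radius r is drawn at 1 + k1 r^2 times it, then the intrinsics apply), "world_from_camera" (4x4, takes a point from camera to world coordinates). Camera axes: x right, y down, z forward; pixel columns grow to the right and rows downward; lengths in mm; the calibration is good to about 2 mm. A picture is of the moment at which its call begins: read the wrist's pose just before it. camera_params takes no time and is no camera call; for the wrist camera it gives the pose at the moment of the call.
- order.sign_off(): hands the job in; it is judged then, once.
The state is a dict: "clock": time; "qpos": joint angles; "qvel": joint speeds; "joint_efforts": joint torques, N m; "eef_pos": TCP position; "tcp_rot": TCP orientation; "contact_force": force on the tool from outside, world axes, zero at the start; "wrist_torque": the same for the moment, N m; "opening": opening from 0.0 (shut) to 1.0 (fully open); "grasp_force": force on a finger pad.
Only numpy, scipy, OpenCV 4.12 (cv2) and the standard library are available. Lean on these libraries where they do the work, as an engineer would, in place of code of your own. Each camera call takes 0.05 s, during which the arm holds its last target. There are 200 camera calls.

## Working session

There is one attempt and no reset: what is moved stays moved. The work goes in short steps, Python scripts to look and compute and a tool call to move; the robot and the scene stay as the last step left them, time stands still between calls to the robot, and variables do not carry over. Pictures are saved under pics/ and viewed, at most 10 in all, crops included, and the job is handed in when it is done.

Besides the shell and the picture viewer there is one more tool, called after "Call:" as a command line: name --pt "numbers of a row" for each row, then --argument value for the rest. move_arm: Moves the arm, as the interface text tells. Its arguments: {"type":"object","properties":{"motion":{"type":"array","items":{"type":"array","items":{"type":"number"}}},"grip_force":{"type":"number"}},"required":["motion"]}

```bash
mkdir -p pics
cat > h.py <<'E'
import numpy as np, cv2
from rig import sensors, grab_frame, camera_params, order
def pts(name, depth, P=None):
    """world xyz for every pixel from depth"""
    P=P or camera_params(name); K=np.array(P["camera_matrix"],float); k=P["k1"]; T=np.array(P["world_from_camera"])
    h,w=depth.shape; u,v=np.meshgrid(np.arange(w),np.arange(h))
    n=cv2.undistortPoints(np.stack([u,v],-1).reshape(-1,1,2).astype(np.float64),K,np.array([k,0,0,0.])).reshape(h,w,2)
    c=np.concatenate([n*depth[...,None],depth[...,None]],-1)
    return c@T[:3,:3].T+T[:3,3]
E
python3 - <<'E'
from h import *
for n in("scene","top"):
    im,d=grab_frame(n); np.savez(f"{n}0.npz",im=im,d=d,p=pts(n,d)); cv2.imwrite(f"pics/{n}0.png",im[...,::-1])
    print(n,camera_params(n))
print(sensors.sense())
E
```

```text
scene {'camera_matrix': array([[421.61845814,   0.        , 324.34328371],
       [  0.        , 421.61845814, 195.28253817],
       [  0.        ,   0.        ,   1.        ]]), 'k1': -0.07381903186688463, 'world_from_camera': array([[ 3.38834627e-01,  5.25513937e-01, -7.80401305e-01,
         1.54088927e+03],
       [ 9.40805474e-01, -1.96943176e-01,  2.75859467e-01,
        -3.18388621e+02],
       [-8.72671658e-03, -8.27676560e-01, -5.61137556e-01,
         8.39542428e+02],
       [ 0.00000000e+00,  0.00000000e+00,  0.00000000e+00,
         1.00000000e+00]])}
top {'camera_matrix': array([[509.54451087,   0.        , 317.90095004],
       [  0.        , 509.54451087, 206.75139972],
       [  0.        ,   0.        ,   1.        ]]), 'k1': -0.060124226052899715, 'world_from_camera': array([[ 8.83170684e-03, -9.89914253e-01,  1.41392268e-01,
         3.16566030e+02],
       [-9.99618380e-01, -1.24411140e-02, -2.46640047e-02,
         4.86626738e+01],
       [ 2.61743271e-02, -1.41120484e-01, -9.89646358e-01,
         1.45187600e+03],
       [ 0.00000000e+00,  0.00000000e+00,  0.00000000e+00,
         1.00000000e+00]])}
{'clock': 0.1, 'qpos': array([ 1.15261118e+00,  3.53602883e-01,  1.63404394e+00, -2.53551306e-06,
        1.15517982e+00, -2.38418577e-03]), 'qvel': array([ 0.00230771, -0.00246024, -0.00015704,  0.00169338,  0.0015873 ,
        0.00075807]), 'joint_efforts': array([ 6.27820318e-04, -6.06360841e+01, -3.42822182e+01,  9.67462483e-05,
        3.91204157e-03,  1.03686310e-05]), 'eef_pos': array([252.27585198, 571.37228627, 230.62852819]), 'tcp_rot': array([-3.14035866e+00, -6.23682644e-07,  2.72579272e+00]), 'contact_force': array([-0.44914209,  0.26061948,  0.19697194]), 'wrist_torque': array([-0.00176888,  0.05978941, -0.0053452 ]), 'grasp_force': 0.0, 'opening': 1.000825162083491}
```

View pics/scene0.png

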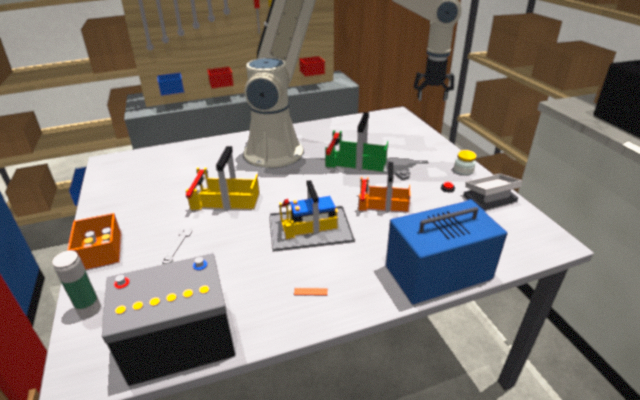

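View pics/top0.png

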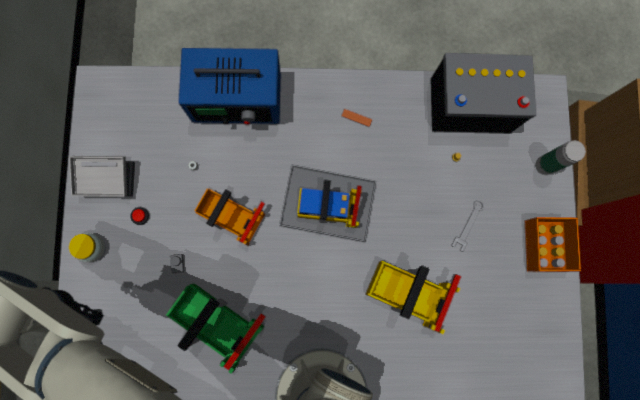

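The scene view shows the candidates (top-view pixels): a large yellow carrier (412,295), a small yellow one with a battery standing in the grey tray (330,203), an orange one (232,213) and a green one (215,320). I choose the small yellow one at (330,203), since green and orange are excluded and it is the smaller of the two yellows. Next I check it in a close crop and measure it.

Run:
```python
from h import *
t=np.load("top0.npz"); s=np.load("scene0.npz")
a=cv2.resize(t["im"][155:255,270:390],(480,400),interpolation=cv2.INTER_CUBIC)
b=cv2.resize(s["im"][170:260,260:360],(444,400),interpolation=cv2.INTER_CUBIC)
cv2.imwrite("pics/crop0.png",cv2.resize(np.hstack([a,b]),(800,346))[...,::-1])
for n,z,(r0,r1,c0,c1) in(("top",t,(155,255,270,390)),("scene",s,(165,260,255,365))):
    p=z["p"][r0:r1,c0:c1]; im=z["im"][r0:r1,c0:c1]; hsv=cv2.cvtColor(im,cv2.COLOR_RGB2HSV); H,S,V=cv2.split(hsv)
    ok=z["d"][r0:r1,c0:c1]>0
    def rep(name,m):
        m=m&ok; q=p[m]
        if len(q)<5: print(n,name,len(q)); return
        (cx,cy),(w,h),ang=cv2.minAreaRect(q[:,:2].astype(np.float32))
        print(n,name,len(q),"c",np.round([cx,cy]),"size",np.round([w,h]),"ang",round(ang,1),"z",np.round(np.percentile(q[:,2],[2,50,98])),"med",np.round(np.median(q,0)))
    red=((H<6)|(H>174))&(S>150)&(V>80); blue=(H>95)&(H<125)&(S>130); yel=(H>18)&(H<32)&(S>150)
    rep("red",red);rep("blue",blue);rep("yellow",yel)
    rep("handle",(p[...,2]>125)&(p[...,2]<160)&(S<120)&(V<110))
    rep("tray",(p[...,2]>7)&(p[...,2]<20)&(S<60))
    if red.sum():
        q=p[red&ok]; print(np.round(q[np.argsort(q[:,2])][::max(1,len(q)//12)]))
```

```text
top red 140 c [516. -90.] size [23. 99.] ang 80.0 z [  3. 107. 147.] med [513. -87. 107.]
top blue 966 c [528.  -5.] size [ 85. 138.] ang 1.0 z [ 68.  85. 141.] med [523.   9.  85.]
top yellow 397 c [514. -13.] size [103. 170.] ang 1.3 z [  4.  46. 117.] med [493. -58.  46.]
top handle 241 c [519. -38.] size [ 98. 105.] ang 81.0 z [135. 142. 147.] med [527.  -2. 142.]
top tray 803 c [533. -22.] size [284. 331.] ang 0.7 z [ 7. 10. 18.] med [544. -19.  10.]
[[495. -97.   1.]
 [467. -79.  72.]
 [488. -87.  80.]
 [490. -83.  88.]
 [492. -88.  96.]
 [497. -87.  99.]
 [507. -90. 106.]
 [509. -87. 109.]
 [524. -88. 117.]
 [528. -85. 124.]
 [543. -90. 131.]
 [547. -91. 140.]
 [549. -88. 145.]]
scene red 79 c [513.  70.] size [ 89. 341.] ang 17.8 z [ 22.  67. 146.] med [493. 188.  67.]
scene blue 506 c [486.   9.] size [131. 189.] ang 77.5 z [ 73.  87. 131.] med [541.  -6.  87.]
scene yellow 768 c [472. -84.] size [339. 144.] ang 36.1 z [ 8. 36. 78.] med [563. -53.  36.]
scene handle 117 c [531.  -2.] size [ 14. 101.] ang 84.5 z [129. 144. 147.] med [537.  -4. 144.]
scene tray 625 c [400.  13.] size [417. 504.] ang 67.1 z [ 7. 11. 18.] med [587. -16.  11.]
[[422. 214.  17.]
 [420. 217.  56.]
 [483. 192.  64.]
 [435. 217.  65.]
 [422. 215.  66.]
 [508. 177.  67.]
 [454. 205.  67.]
 [454. 201.  68.]
 [524. 166.  68.]
 [484. 188.  69.]
 [517. -90. 100.]
 [553. -88. 130.]
 [566. -88. 142.]
 [560. -92. 147.]]
```

View pics/crop0.png

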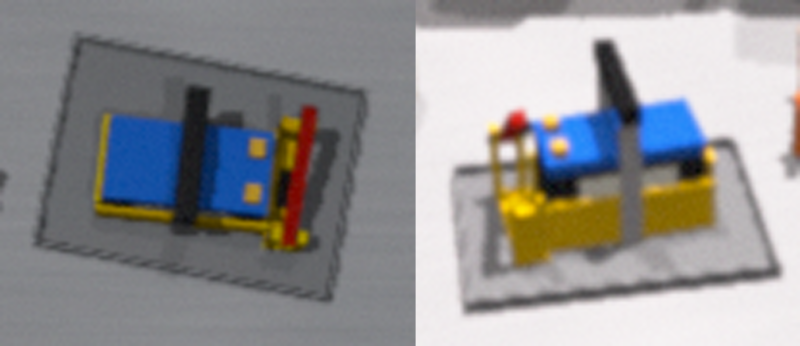

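The crop shows the small yellow carrier with its battery in the grey tray. The black handle runs vertically at about (195,155), the raised red bar goes from (295,240) to (310,108), and the catch is at the near left in the scene half, so this is the right one. By depth the handle centre is about (530,-2), the yaw is about -5.5° and the bar angle is about 0.78. I'll bring the arm above it for a close look with the wrist camera.

Careful with the scale: shifts go in shares of 0.4 m and turns go in shares of 2 pi rad. That gives: -0.333 m / 0.4 = -0.8325, -0.298 m / 0.4 = -0.745, -0.24 rad / 6.2832 = -0.0382.

Call:
move_arm --pt "0 0 -0.0048 -0.105 -0.0925 -0.0325 0.0" --pt "0 0 -0.0095 -0.2075 -0.1875 -0.0625 0.0" --pt "0 0 -0.0143 -0.3125 -0.28 -0.1 0.0" --pt "0 0 -0.0191 -0.415 -0.3725 -0.1375 0.0" --pt "0 0 -0.0239 -0.52 -0.465 -0.175 0.0" --pt "0 0 -0.0286 -0.625 -0.56 -0.2125 0.0" --pt "0 0 -0.0334 -0.7275 -0.6525 -0.25 0.0" --pt "0 0 -0.0382 -0.8325 -0.745 -0.275 0.0"

```text
clock: 1.1
eef_pos: [437.2, 163.0, 341.9]
tcp_rot: [3.141, 0.001, 2.967]
contact_force: [0.2, -0.1, -0.6]
opening: -0.004
grasp_force: 0.0
```

```bash
cat >> h.py <<'E'
from scipy.spatial.transform import Rotation as Ro
def rel(target_pos, yaw, s=None):
    """tool-axes rotvec (rad) and shift (m) from current measured pose to target (pointing down)"""
    s=s or sensors.sense(); R0=Ro.from_euler("xyz",s["tcp_rot"]); R1=Ro.from_euler("xyz",[np.pi,0,yaw])
    return np.round((R0.inv()*R1).as_rotvec(),3), np.round(R0.inv().apply(np.array(target_pos)-s["eef_pos"])/1000,4)
E
python3 - <<'E'
from h import *
s=sensors.sense(); print(s["clock"],s["eef_pos"],s["tcp_rot"],s["qpos"])
T=camera_params("wrist")["world_from_camera"]; R0=Ro.from_euler("xyz",s["tcp_rot"])
print(R0.inv().apply(T[:3,3]-s["eef_pos"]), R0.inv().as_matrix()@T[:3,:3])
print(rel([530,-50,330],3.046,s))
E
```

```text
1.1 [437.16639646 162.95755819 341.94859407] [3.14117048e+00 6.40919256e-04 2.96694184e+00] [ 3.53558550e-01  2.18519853e-03  1.81533411e+00  4.29247177e-05
  1.32330701e+00 -1.04259760e+00]
[  67.90682873    0.37748002 -142.82371573] [[-7.04496643e-04 -9.63318945e-01 -2.68358182e-01]
 [ 9.99999724e-01 -6.15665113e-04 -4.15171175e-04]
 [ 2.34723487e-04 -2.68358401e-01  9.63319113e-01]]
(array([ 0.   ,  0.001, -0.079]), array([-0.1284, -0.1936,  0.0119]))
```

Converted, -0.194 m / 0.4 = -0.485, -0.145 m / 0.4 = -0.3625, -0.079 rad / 6.2832 = -0.0126.

Call:
move_arm --pt "0 0 -0.0041 -0.08 -0.12 0.0075 0.0" --pt "0 0 -0.0084 -0.16 -0.2425 0.015 0.0" --pt "0 0 -0.0126 -0.24 -0.3625 0.0225 0.0" --pt "0 0 -0.0126 -0.32 -0.485 0.03 0.0" --pt "0 0 -0.0126 -0.32 -0.485 0.03 0.0" --pt "0 0 -0.0126 -0.32 -0.485 0.03 0.0"

```text
clock: 1.85
eef_pos: [528.4, -48.6, 328.9]
tcp_rot: [3.141, -0.001, 3.044]
contact_force: [0.5, 0.0, -0.1]
opening: 0.002
grasp_force: 0.0
```

Run:
```python
from h import *
s=sensors.sense(); print(s["clock"],s["eef_pos"],s["tcp_rot"],s["qpos"],s["contact_force"])
P=camera_params("wrist"); im,d=grab_frame("wrist"); p=pts("wrist",d,P); np.savez("w0.npz",im=im,d=d,p=p); cv2.imwrite("pics/w0.png",im[...,::-1])
H,S,V=cv2.split(cv2.cvtColor(im,cv2.COLOR_RGB2HSV)); ok=d>0; near=np.hypot(p[...,0]-525,p[...,1]+20)<170
def rep(name,m):
    m=(m&ok&near).astype(np.uint8); n,l,st,_=cv2.connectedComponentsWithStats(m); 
    if n<2: print(name,0); return
    q=p[l==1+st[1:,4].argmax()]; (cx,cy),wh,a=cv2.minAreaRect(q[:,:2].astype(np.float32))
    print(name,len(q),np.round([cx,cy],1),np.round(wh,1),round(a,1),"z",np.round(np.percentile(q[:,2],[2,50,98]))); return q
z=p[...,2]
h=rep("handle",(z>136)&(z<150)&(V<90)&(S<130))
r=rep("red",((H<6)|(H>174))&(S>150)&(V>70)&(z>50))
rep("yellow",(H>18)&(H<32)&(S>150)&(z>35)&(z<60)); rep("blue",(H>95)&(H<125)&(S>130)&(z>75)&(z<95))
rep("tray",(z>-2)&(z<24)&(S<60)&(V<130))
for q in(h,r):
    if q is not None:
        c=q.mean(0); v=np.linalg.svd(q-c,full_matrices=False)[2][0]; v*=np.sign(v[0]); print(np.round(c,1),np.round(v,3),"yaw",np.degrees(np.arctan2(v[1],v[0])),"elev",np.arctan2(v[2],np.hypot(*v[:2])))
```

```text
1.85 [528.37459648 -48.64916537 328.85405471] [ 3.14114697e+00 -1.17654038e-03  3.04379258e+00] [-9.49313516e-02  1.22528277e-01  1.71406388e+00  4.65251559e-04
  1.30617578e+00 -1.56804929e+00] [ 0.46203027  0.04976742 -0.12718544]
handle 2081 [ 5.257e+02 -1.000e-01] [ 18.1 102.9] 84.4 z [139. 143. 145.]
red 1233 [515.  -84.2] [12.1 98.6] 84.4 z [ 68. 113. 147.]
yellow 276 [487.1 -31.3] [68.1  6.2] 84.4 z [36. 50. 52.]
blue 2948 [523.  -33.9] [60.1 65.3] 84.4 z [84. 86. 88.]
tray 7988 [531.3 -38.7] [302.2 208.4] 77.8 z [-1.  3. 15.]
[523.9  -0.6 142.9] [ 0.995 -0.097 -0.   ] yaw -5.591156294923419 elev -0.00040389212991594567
[516.5 -84.3 111.6] [ 0.749 -0.072  0.658] yaw -5.470686387058685 elev 0.7186864432528757
```

View pics/w0.png

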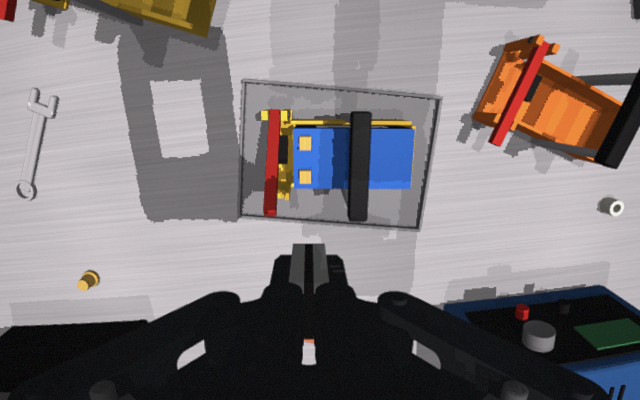

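The wrist view shows the bar running from (272,112) to (271,215), the handle centred at (360,165) and the tray corners at (243,80), (440,97), (420,230) and (241,215). The measured sizes match the given ones (grip 18×103 mm, top at 143 mm). The carrier origin is (525.7, 0), its yaw is -5.6° and the bar angle is about 0.72. Next I work out the tray centre and the hover shift.

```bash
cat >> h.py <<'E'
O=np.array([525.7,-0.1]); YAW=-0.0975
def car(x,y): c,s=np.cos(YAW),np.sin(YAW); return O+np.array([c*x-s*y, s*x+c*y])
E
python3 - <<'E'
from h import *
s=sensors.sense(); print(s["clock"],s["eef_pos"])
print(rel([*car(3,-86.5),155],YAW+np.pi,s), "car x:",s["eef_pos"])
# tray corners: rays from wrist (clock 1.85 pose, unchanged) at z=14
P=camera_params("wrist"); T=np.array(P["world_from_camera"])
px=np.array([[243,80],[440,97],[420,230],[241,215]],float).reshape(-1,1,2)
n=cv2.undistortPoints(px,np.array(P["camera_matrix"]),np.array([P["k1"],0,0,0.])).reshape(-1,2)
r=np.c_[n,np.ones(4)]@T[:3,:3].T; q=T[:3,3]+r*((14-T[2,3])/r[:,2])[:,None]
print(np.round(q,1),q.mean(0),[np.linalg.norm(q[i]-q[i-1]) for i in range(4)])
E
```

```text
1.9 [528.32477787 -48.07946339 329.05583143]
(array([ 0.   , -0.001,  0.001]), array([ 0.0042, -0.0391,  0.174 ])) car x: [528.32477787 -48.07946339 329.05583143]
[[ 428.2 -118.2   14. ]
 [ 471.   122.6   14. ]
 [ 644.6   94.    14. ]
 [ 599.5 -145.4   14. ]] [535.79554615 -11.76733115  14.        ] [np.float64(173.42966292843468), np.float64(244.54642621390613), np.float64(175.94784064986578), np.float64(243.57873084325968)]
```

Converted, 0.174 m / 0.4 = 0.435, 0.135 m / 0.4 = 0.3375.

Call:
move_arm --pt "0 0 0 0.0025 -0.025 0.1125 0.0" --pt "0 0 0 0.005 -0.05 0.225 0.0" --pt "0 0 0 0.01 -0.0975 0.3375 0.0" --pt "0 0 0 0.01 -0.0975 0.435 0.0" --pt "0 0 0 0.01 -0.0975 0.435 0.0" --pt "0 0 0 0.01 -0.0975 0.435 0.0"

```text
clock: 2.65
eef_pos: [522.0, -86.4, 156.8]
tcp_rot: [-3.142, 0.002, 3.046]
contact_force: [-0.3, -0.2, 0.9]
opening: -0.002
grasp_force: 0.0
```

Run:
```python
from h import *
s=sensors.sense(); print(s["clock"],s["eef_pos"],s["tcp_rot"])
for x,z in((3,128),(10,118),(16,110),(22,100),(28,91),(31,82),(34,76)): print(x,z,rel([*car(x,-86),z],YAW+np.pi,s))
```

```text
2.65 [521.95413491 -86.40458966 156.81122659] [-3.14156726e+00  1.65456323e-03  3.04614298e+00]
3 128 (array([-0.   ,  0.002,  0.002]), array([0.0017, 0.0003, 0.0288]))
10 118 (array([-0.   ,  0.002,  0.002]), array([-0.0053,  0.0002,  0.0388]))
16 110 (array([-0.   ,  0.002,  0.002]), array([-0.0112,  0.0002,  0.0468]))
22 100 (array([-0.   ,  0.002,  0.002]), array([-0.0172,  0.0002,  0.0568]))
28 91 (array([-0.   ,  0.002,  0.002]), array([-0.0232,  0.0002,  0.0658]))
31 82 (array([-0.   ,  0.002,  0.002]), array([-0.0262,  0.0002,  0.0749]))
34 76 (array([-0.   ,  0.002,  0.002]), array([-0.0292,  0.0002,  0.0809]))
```

Converted, 0.08 m / 0.4 = 0.2, 0.074 m / 0.4 = 0.185.

Call:
move_arm --pt "0 0 0 0.0025 0 0.05 0" --pt "0 0 0 0.0025 0 0.0725 0" --pt "0 0 0 -0.0125 0 0.0975 0" --pt "0 0 0 -0.0275 0 0.1175 0" --pt "0 0 0 -0.0425 0 0.1425 0" --pt "0 0 0 -0.0575 0 0.165 0" --pt "0 0 0 -0.065 0 0.185 0" --pt "0 0 0 -0.07 0 0.2 0"

```text
clock: 3.65
eef_pos: [548.9, -89.9, 74.6]
tcp_rot: [3.142, -0.001, 3.045]
contact_force: [0.3, 0.0, 0.8]
opening: 0.001
grasp_force: 0.2
```

Converted, 0.006 m / 0.4 = 0.015, -0.001 m / 0.4 = -0.0025.

Call:
move_arm --pt "0 0 0 -0.0025 0 0.005 0" --pt "0 0 0 -0.0025 0 0.01 0" --pt "0 0 0 -0.0025 0 0.015 0" --pt "0 0 0 -0.0025 0 0.015 0"

```text
clock: 4.15
eef_pos: [550.2, -90.0, 69.9]
tcp_rot: [-3.142, 0.001, 3.045]
contact_force: [-1.3, -0.8, 5.5]
opening: -0.004
grasp_force: 2.5
```

```bash
cat > chk.py <<'E'
from h import *
import sys
s=sensors.sense(); print(s["clock"],s["eef_pos"],s["tcp_rot"],s["contact_force"],s["wrist_torque"])
for n in ("top","scene"):
    im,d=grab_frame(n); p=pts(n,d); z=p[...,2]
    H,S,V=cv2.split(cv2.cvtColor(im,cv2.COLOR_RGB2HSV))
    m=((H<6)|(H>174))&(S>150)&(V>70)&(d>0)&(z>50)&(z<160)&(np.hypot(p[...,0]-520,p[...,1]+85)<75); q=p[m]
    if len(q)>4:
        o=q[np.argsort(q[:,0])]; print(n,"red",len(q)); print(np.round(o[::max(1,len(q)//8)]))
    cv2.imwrite(f"pics/{n}_{sys.argv[1]}.png",im[...,::-1])
E
python3 chk.py 1
```

```text
4.15 [550.21630165 -90.0495294   69.93660455] [-3.14154018e+00  7.69735208e-04  3.04479842e+00] [-1.30554991 -0.8338286   5.45115737] [0.06304656 0.24953862 0.00485939]
scene red 19
[[560. -88.  69.]
 [566. -86.  73.]
 [571. -91.  70.]
 [575. -86.  72.]
 [581. -94.  70.]
 [581. -91.  70.]
 [583. -88.  71.]
 [587. -92.  71.]
 [589. -93.  65.]
 [593. -91.  71.]]
```

The tip is at 69.9 mm and the contact force is 5.5 N, so the bar looks seated. I'll press a little more to make sure it is home.

Converted, 0.003 m / 0.4 = 0.0075, 0.0015 m / 0.4 = 0.0038.

Call:
move_arm --pt "0 0 0 0 0 0.0038 0" --pt "0 0 0 0 0 0.0075 0" --pt "0 0 0 0 0 0.0075 0"

```text
clock: 4.62
eef_pos: [550.4, -90.1, 69.0]
tcp_rot: [-3.141, 0.001, 3.045]
contact_force: [-8.6, 1.2, 30.6]
opening: 0.0
grasp_force: 15.3
```

Converted, -0.2 m / 0.4 = -0.5, -0.16 m / 0.4 = -0.4.

Call:
move_arm --pt "0 0 0 0 0 -0.025 0" --pt "0 0 0 0 0 -0.15 0.0" --pt "0 0 0 0 0.05 -0.275 0.04" --pt "0 0 0 0.025 0.1 -0.4 0.08" --pt "0 0 0 0.05 0.1 -0.5 0.085" --pt "0 0 0 0.05 0.1 -0.5 0.085"

```text
clock: 5.38
eef_pos: [535.2, -48.1, 269.9]
tcp_rot: [-3.142, 0.006, 3.045]
contact_force: [-0.6, 1.1, -0.4]
opening: 0.842
grasp_force: 0.0
```

Run:
```python
from h import *
s=sensors.sense(); print(s["clock"],s["eef_pos"],s["tcp_rot"])
P=camera_params("wrist"); im,d=grab_frame("wrist"); p=pts("wrist",d,P); cv2.imwrite("pics/w1.png",im[...,::-1])
H,S,V=cv2.split(cv2.cvtColor(im,cv2.COLOR_RGB2HSV)); ok=d>0; near=np.hypot(p[...,0]-525,p[...,1]+20)<170; z=p[...,2]
for name,m in(("handle",(z>136)&(z<150)&(V<90)&(S<130)),("red",((H<6)|(H>174))&(S>150)&(V>70)&(z>50))):
    m=(m&ok&near).astype(np.uint8); n,l,st,_=cv2.connectedComponentsWithStats(m); q=p[l==1+st[1:,4].argmax()]
    (cx,cy),wh,a=cv2.minAreaRect(q[:,:2].astype(np.float32)); c=q.mean(0); v=np.linalg.svd(q-c,full_matrices=False)[2][0]; v*=np.sign(v[0])
    print(name,len(q),np.round([cx,cy],1),np.round(wh,1),round(a,1),np.round(np.percentile(q[:,2],[2,50,98]),1),"yaw",np.arctan2(v[1],v[0]),"elev",np.arctan2(v[2],np.hypot(*v[:2])))
```

```text
5.375 [535.22657943 -48.12502047 269.85138096] [-3.14158369  0.00637841  3.04529099]
handle 3089 [ 5.261e+02 -2.000e-01] [ 18.1 103.4] 84.4 [139.2 143.  144.6] yaw -0.09648854807634112 elev -0.0012233562945868476
red 1525 [529.4 -85.6] [ 12.2 122.6] 84.5 [68.6 70.1 71.6] yaw -0.09673560663602149 elev -0.0019504368400283122
```

View pics/w1.png

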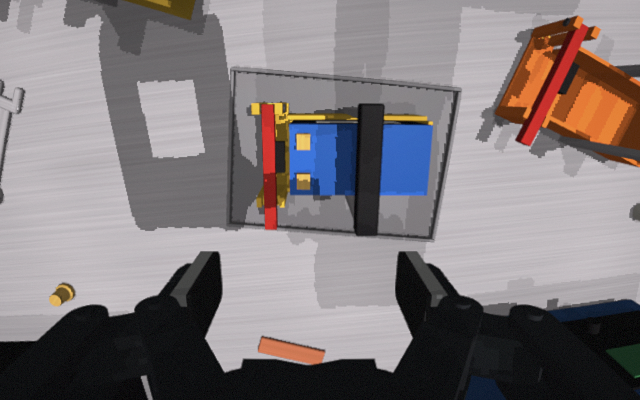

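The wrist picture shows the red bar at (268,165) lying level across to its catch: top at 70.1 mm over its whole length, elevation -0.002 rad, so it is home. The handle, centred at (370,168), has not moved. Next is the grasp.

Run:
```python
from h import *
s=sensors.sense(); print(s["clock"],s["eef_pos"],s["tcp_rot"])
print(rel([526,-0.2,190],np.pi-.0965,s),rel([526,-0.2,114],np.pi-.0965,s))
```

```text
5.425 [534.44819283 -48.1877745  267.72467389] [3.14159092 0.00332743 3.04505391]
(array([ 0.   ,  0.003, -0.   ]), array([0.0133, 0.0469, 0.0777])) (array([ 0.   ,  0.003, -0.   ]), array([0.0135, 0.0469, 0.1537]))
```

Converted, 0.078 m / 0.4 = 0.195, 0.07 m / 0.4 = 0.175.

Call:
move_arm --pt "0 0 0 0.0125 0.05 0.05 0.085" --pt "0 0 0 0.03 0.1125 0.125 0.085" --pt "0 0 0 0.0325 0.1175 0.175 0.085" --pt "0 0 0 0.0325 0.1175 0.195 0.085" --pt "0 0 0 0.0325 0.1175 0.195 0.085"

```text
clock: 6.05
eef_pos: [525.1, -0.5, 187.4]
tcp_rot: [-3.141, -0.002, 3.044]
contact_force: [-0.5, 0.3, 0.0]
opening: 0.995
grasp_force: 0.0
```

Run:
```python
from h import *
s=sensors.sense(); print(s["clock"],s["eef_pos"],s["tcp_rot"],s["opening"])
print(rel([526,-0.2,114],np.pi-.0965,s))
```

```text
6.05 [525.07041675  -0.53933882 187.35029531] [-3.14133380e+00 -1.86377160e-03  3.04444856e+00] 0.9947383594258842
(array([-0.   , -0.002, -0.001]), array([-0.001 ,  0.0004,  0.0733]))
```

Converted, 0.073 m / 0.4 = 0.1825, -0.001 m / 0.4 = -0.0025.

Call:
move_arm --pt "0 0 0 -0.0025 0 0.0625 0.085" --pt "0 0 0 -0.0025 0 0.125 0.085" --pt "0 0 0 -0.0025 0 0.17 0.085" --pt "0 0 0 -0.0025 0 0.1825 0.085" --pt "0 0 0 -0.0025 0 0.1825 0.085" --grip_force 80

```text
clock: 6.68
eef_pos: [526.9, -0.6, 115.8]
tcp_rot: [3.142, 0.001, 3.044]
contact_force: [-0.8, -0.1, 1.3]
opening: 0.994
grasp_force: 0.0
```

Run:
```python
from h import *
s=sensors.sense(); print(s["clock"],s["eef_pos"],s["tcp_rot"],s["opening"],s["contact_force"])
print(rel([526,-0.2,114],np.pi-.0965,s))
```

```text
6.675 [526.93821357  -0.55171715 115.76352513] [3.14157411e+00 5.32471543e-04 3.04440491e+00] 0.9944522179704971 [-0.77223467 -0.10804355  1.2605743 ]
(array([ 0.   ,  0.001, -0.001]), array([0.001 , 0.0003, 0.0018]))
```

Converted, 0.001 m / 0.4 = 0.0025.

Call:
move_arm --pt "0 0 0 0.0025 0 0.0025 0.05" --pt "0 0 0 0.0025 0 0.0025 0.03" --pt "0 0 0 0.0025 0 0.0025 0.022" --pt "0 0 0 0.0025 0 0.0025 0.018" --pt "0 0 0 0.0025 0 0.0025 0.01" --pt "0 0 0 0.0025 0 0.0025 0.0" --pt "0 0 0 0.0025 0 0.0025 0.0" --pt "0 0 0 0.0025 0 0.0025 0.0" --grip_force 80

```text
clock: 7.68
eef_pos: [525.6, -0.3, 114.7]
tcp_rot: [-3.141, 0.0, 3.045]
contact_force: [-2.0, -1.5, 6.1]
opening: 0.197
grasp_force: 78.4
```

Run:
```python
from h import *
s=sensors.sense(); print(s["clock"],s["eef_pos"],s["tcp_rot"],s["opening"]*85,s["grasp_force"],s["contact_force"],s["wrist_torque"])
```

```text
7.675 [ 5.25605874e+02 -3.26091483e-01  1.14704800e+02] [-3.14142311e+00  2.69853286e-04  3.04477705e+00] 16.725111741287133 78.42509508132935 [-1.96234606 -1.52179078  6.12672686] [-0.18052053  0.20731783 -0.07668842]
```

Gripped at about 17–18 mm opening with 78 N. I lift slowly, a little at first.

Call:
move_arm --pt "0 0 0 0 0 -0.0075 0" --pt "0 0 0 0 0 -0.0175 0" --pt "0 0 0 0 0 -0.03 0" --pt "0 0 0 0 0 -0.045 0" --pt "0 0 0 0 0 -0.06 0" --pt "0 0 0 0 0 -0.07 0" --pt "0 0 0 0 0 -0.075 0" --pt "0 0 0 0 0 -0.075 0"

```text
clock: 8.68
eef_pos: [525.5, -0.2, 144.4]
tcp_rot: [3.142, 0.0, 3.045]
contact_force: [-0.1, -0.3, -9.7]
opening: 0.201
grasp_force: 78.2
```

Run:
```python
from h import *
s=sensors.sense(); print(s["clock"],s["eef_pos"],s["tcp_rot"],s["opening"]*85,s["grasp_force"],s["contact_force"],s["wrist_torque"])
im,d=grab_frame("scene"); b=cv2.resize(im[150:260,240:380],(762,600),interpolation=cv2.INTER_CUBIC); cv2.imwrite("pics/s2.png",b[...,::-1])
print(rel([536,-9,214.5],s["tcp_rot"][2],s))
```

```text
8.675 [ 5.25479407e+02 -2.00548038e-01  1.44365072e+02] [3.14157379e+00 8.80226990e-05 3.04477257e+00] 17.06798382535973 78.21757793426514 [-0.05213552 -0.29811425 -9.66423085] [ 0.09144347  0.00089594 -0.01711005]
(array([0., 0., 0.]), array([-0.0113, -0.0077, -0.0701]))
```

View pics/s2.png

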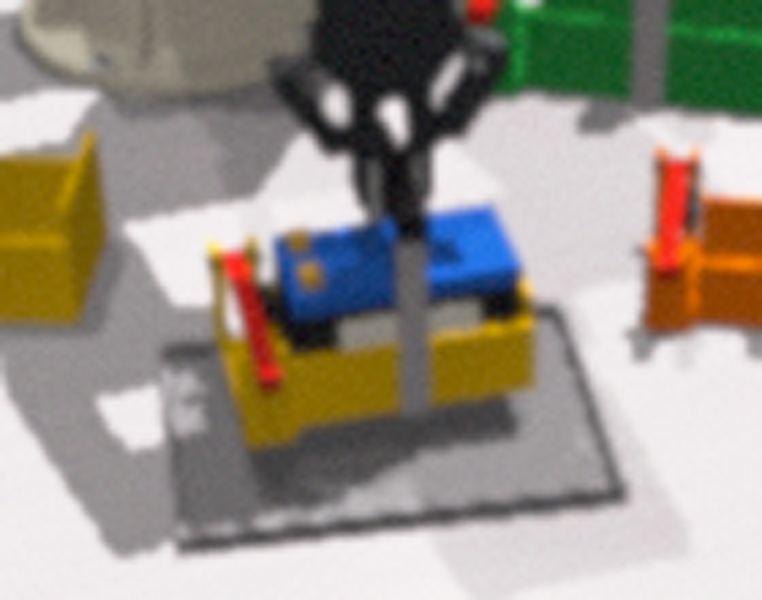

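The crop shows the carrier lifted level at (390,350), clear of the tray, with the red bar closed into the catch at (268,378). I continue to 10 cm over the tray's middle.

Converted, -0.07 m / 0.4 = -0.175, -0.066 m / 0.4 = -0.165.

Call:
move_arm --pt "0 0 0 0 0 -0.015 0" --pt "0 0 0 -0.005 -0.0025 -0.045 0" --pt "0 0 0 -0.01 -0.005 -0.08 0" --pt "0 0 0 -0.015 -0.01 -0.115 0" --pt "0 0 0 -0.0225 -0.015 -0.145 0" --pt "0 0 0 -0.0275 -0.0175 -0.165 0" --pt "0 0 0 -0.0275 -0.02 -0.175 0" --pt "0 0 0 -0.0275 -0.02 -0.175 0"

```text
clock: 9.72
eef_pos: [535.5, -9.3, 214.3]
tcp_rot: [3.142, -0.0, 3.045]
contact_force: [-0.0, -0.1, -9.3]
opening: 0.194
grasp_force: 78.5
```

Call:
move_arm --pt "0 0 0 0 0 0 0" --pt "0 0 0 0 0 0 0" --pt "0 0 0 0 0 0 0" --pt "0 0 0 0 0 0 0"

```text
clock: 10.22
eef_pos: [535.6, -9.2, 214.2]
tcp_rot: [-3.142, -0.0, 3.045]
contact_force: [0.5, 0.2, -9.4]
opening: 0.195
grasp_force: 78.5
```

Run:
```python
from h import *
s=sensors.sense(); print(s["clock"],s["eef_pos"],s["tcp_rot"],s["grasp_force"],s["contact_force"],s["qvel"])
P=camera_params("wrist"); im,d=grab_frame("wrist"); p=pts("wrist",d,P); 
H,S,V=cv2.split(cv2.cvtColor(im,cv2.COLOR_RGB2HSV)); ok=d>0; near=np.hypot(p[...,0]-530,p[...,1]+20)<170; z=p[...,2]
for name,m in(("red",((H<6)|(H>174))&(S>150)&(V>70)&(z>140)),("blue",(H>95)&(H<125)&(S>130)&(z>170)&(z<200))):
    m=(m&ok&near).astype(np.uint8); n,l,st,_=cv2.connectedComponentsWithStats(m); q=p[l==1+st[1:,4].argmax()]
    A=np.c_[q[:,:2]-q[:,:2].mean(0),np.ones(len(q))]; print(name,len(q),np.round(q.mean(0),1),"z slopes",np.linalg.lstsq(A,q[:,2],rcond=None)[0])
im,d=grab_frame("scene"); b=cv2.resize(im[130:260,240:380],(646,600),interpolation=cv2.INTER_CUBIC); cv2.imwrite("pics/s3.png",b[...,::-1])
```

```text
10.225 [535.60549232  -9.20902144 214.17658593] [-3.14157355e+00 -2.29534404e-04  3.04481534e+00] 78.46928000450134 [ 0.53991035  0.23254467 -9.39081614] [ 5.38091557e-04 -1.18864873e-03 -7.69981232e-04 -1.83631601e-03
 -6.74966435e-05  3.30199686e-04]
red 3686 [524.5 -91.9 168.9] z slopes [1.75798601e-02 2.75986645e-01 1.68926302e+02]
blue 10605 [533.5  32.8 185.2] z slopes [ 2.80862581e-02 -5.81725160e-03  1.85241374e+02]
```

View pics/s3.png

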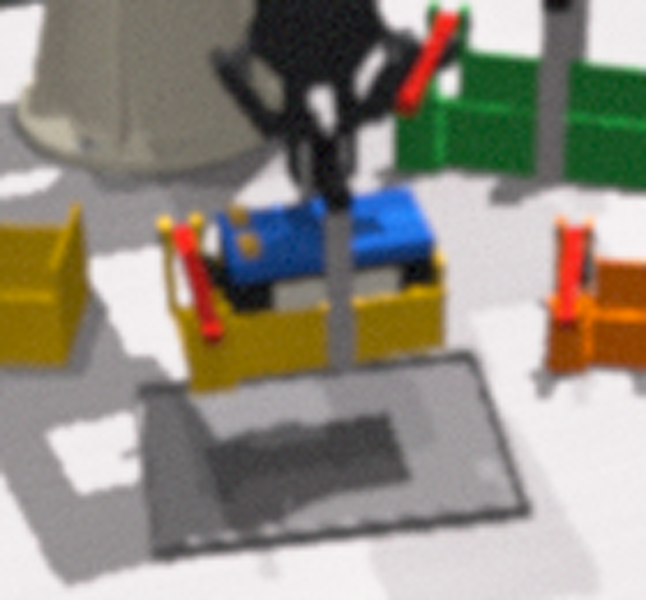

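The crop shows the carrier at (320,310), hanging level and steady above the tray with the red bar closed at (205,300). The battery top is at 185 mm, which puts the underside about 10 cm above the tray floor. I hand it in.

```bash
python3 -c "from rig import order; print(order.sign_off())"
```

```text
the job is handed in; nothing more can be done
None
```

The red bar is home in its catch, and I handed the job in with the carrier held level and steady about 10 cm above the tray floor, over the middle, at about 10 s of the 48 s allowed.

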